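# Nest the sauce cup and crank the cup feeder across

### The arm

A 7-joint arm with a two-finger parallel gripper is mounted at the origin on a cart in front of the work surface, level with it; the furniture and walls round the work are solid. World frame = base frame: x ahead of the robot, y to its left, z up, the work surface at z = 0. Lengths are in mm, angles in rad, forces in N, time in s.
With the tool pointing down it reaches from about 400 to 875 mm from the base axis. Payload 4.4 kg.
Tool frame: the origin (TCP) lies midway between the tips of the shut fingers; the grasp point (between the pads) lies 19 mm behind it; z points along the fingers, y is the direction in which the jaws open and shut (so a half turn about z gives the same grasp; the last joint's range is limited). The gripper opens to 85 mm and grips with 20 to 120 N. Pads are 22 mm wide; open, the fingers measure 114 mm over their backs; the gripper's body (76 mm by 85 mm) begins 54 mm behind the grasp point. The pads swing forward as they close: fully open they stand 13 mm farther back than shut.
Start: joints at [1.212, 0.628, 0.038, 1.517, -0.027, 0.996, -0.02], TCP at [187.64, -622.342, 231.313] pointing down, gripper open.
Joint ranges: [-3.06, 3.06], [-0.37, 2.12], [-1.25, 1.32], [0.18, 2.47], [-1.1, 4.24], [0.23, 1.98], [-2.94, 2.94]. Speed limits (rad/s): [2.57, 2.57, 3.14, 3.14, 3.14, 3.14, 3.14].

### API

Orientations are given as [roll, pitch, yaw] about the fixed x, y, z axes, in that order (R = Rz(yaw) Ry(pitch) Rx(roll)).
In Python, from cell import * gives the robot as it stands. The module is installed in compiled form; this text tells all that it offers.
- The arm moves only by the tool move_arm, never from a script. Its argument "series" is a list of rows, each a list of 2 entries, a list of its own where there are three numbers: the shift along the tool's x, y, z in m, then the turn about the tool's z in rad. In form: [[[x, y, z], yaw], ...]. A call has 1 to 5 rows; each row is the pose to reach, as a shift and turn from the pose measured when the call began, along the tool's axes at that moment; what a row does not reach only later rows make up. A row lasts 1/8 s, in which the tool goes at most 62.5 mm and 10.7 degrees, less where a joint would pass 70% of its speed; a pose out of reach is approached as far as the arm can. A call with a gripper value outside its range is refused whole. "claw" is the opening, from 0 (shut) to 1 (fully open), set as the call begins (left out, the last holds). The fingers move at their own pace and stop on an object; the grip force is fixed at half the most. Time passes only in rows, so rows that repeat a pose let the fingers close. It gives the time, the measured TCP pose, the force and the opening at its end, in the units of the state.
- read_state(): the state, without advancing time (a new reading comes with each control period).
- get_image(name): name is "scene" or "top" or "wrist"; returns the picture (384x512x3 uint8, blue, green, red); there is no depth.
- camera_model(name): a dict with "fov_y" (degrees; the focal length in pixels is half the picture's height over the tangent of half this angle, whatever the lens; pixels are square), "cx", "cy" (the principal point, pixels), "pose" (4x4, takes a point from camera to world coordinates); the wrist camera has in their place "tool_from_camera" (4x4, takes a point from camera to tool coordinates, whose origin is the TCP and whose axes are the flange's). Camera axes: x right, y down, z forward; pixel columns grow to the right and rows downward; lengths in mm; the calibration is good to about 2 mm. A picture is of the moment at which its call begins: read the wrist's pose just before it. camera_model takes no time and is no camera call.
- finish_job(): hands the job in, once; it reports no verdict.
The state is a dict: "clock": time; "qpos": joint angles; "qd": joint speeds; "tau": joint torques, N m; "eef_pos": TCP position; "tool_rot": TCP orientation; "force": force on the tool from outside, world axes, zero at the start; "torque": the same for the moment, N m; "width": finger opening in mm.
Only numpy, scipy, OpenCV 4.12 (cv2) and the standard library are available. Lean on these libraries where they do the work, as an engineer would, in place of code of your own. Each camera call takes 0.05 s, during which the arm holds its last target. There are 200 camera calls.

### The job

Load the hand-cranked cup feeder and wind it over: first nest the loose round sauce cup down into the round cup that stands on the feeder's carriage, and leave the square dish where it is because it will not nest. Then, by its handle, turn the crank clockwise two turns until the carriage is fully home against the rubber stops on the gear housing, easing it evenly over the heavy point in each turn, never faster than about one turn a second and never letting it run away or spring back. Finish with both cups standing nested in the carriage pocket, and leave the other things on the table undisturbed.

Things in the scene. Friction and masses are not known exactly. Their poses are not given: they have to be found in the camera images.
- feeder: Hand-cranked cup feeder, fixed: aluminium base plate 125 x 380 x 16 mm with rails along its length and a grey gear housing 110 x 110 mm at one end, its top 62 mm above the table. Origin: on the table under the plate; +y runs along the rails towards the housing. The crank turns on an upright axis at x = 0, y = +120 mm of this frame.
- crank (a joint): Crank angle, rad, growing clockwise from above. At 0, the start, the 65 mm arm points along the feeder's +y; hard stop at 12.67, where the carriage is home; 60 mm of carriage a turn. A spring resists most at 1.2 to 2.6 rad of each turn (about 9 N at the handle), has its dead point at 3.14, then pushes forward as hard until about 5; near 0, 6.28, 12.57 it is slack and the crank stays put.
- handle_mid (a point): Middle of the black upright crank handle, a round sleeve about 26 mm in diameter and 55 mm tall that spins freely on its pin, so a gripper need not turn with it. This point is 114 mm above the table, the sleeve's foot 84 mm, its top 139 mm. Below its foot lies the steel crank arm.
- pocket (a point): Centre of the floor of the round pocket on the carriage, 41 mm above the table. The carriage is an aluminium plate 92 x 84 mm; the pocket is 64 mm wide inside a lip 6 mm high. Crank angle 0 puts it at y = -140 mm of the feeder's frame; home is 120 mm further.
- cup_base: Round grey sauce cup, standing loose in the carriage pocket: 66 mm over the rim, 50 mm at the foot, 36 mm high, tapered, open at the top. Origin: centre of its underside, z up.
- cup_loose: The matching round grey sauce cup, standing on the table to one side of the feeder; same shape and size (66 mm over the rim, 50 mm foot, 36 mm high). Origin: centre of its underside, z up. Nested fully, its underside is 19 mm above that of the cup below, and the stack on the carriage reaches 96 mm above the table.
- square_dish: Square steel dish, straight-sided, 66 mm across its rim and 36 mm high, on the table to the other side of the feeder; it does not nest in a round cup. Origin: centre of its underside.
- salt_shaker: Salt shaker, 44 mm in diameter and 90 mm tall, standing beyond the feeder. Bystander. Origin: centre of its underside.
- tuna_tin: Round food tin, 87 mm in diameter and 40 mm high, standing beyond the feeder. Bystander. Origin: centre of its underside.
Things that resemble listed ones, but are neither listed nor needed, are in the scene too. Leave any orange or purple look-alike of the cup_loose alone.

How it is judged:
By the outcome, as a careful person would: the job done as asked, in the order asked, and still so for the second after the job is handed in, with the robot touching nothing.
It also fails if it takes over 72 s, if anything falls off the work surface, if the arm or the gripper's body presses on something with over 40 N, if the wrist force passes 120 N, or if a joint passes its speed limit or range.

## Working session

There is one attempt and no reset: what is moved stays moved. The work goes in short steps, Python scripts to look and compute and a tool call to move; the robot and the scene stay as the last step left them, time stands still between calls to the robot, and variables do not carry over. Pictures are saved under pics/ and viewed, about 8 in all and at most 12, crops included, and the job is handed in when it is done.

Besides the shell and the picture viewer there is one more tool, called after ">>>" in YAML: its name, and indented under it one key for each argument. move_arm: Moves the arm, as the interface text tells. Its arguments: {"type":"object","properties":{"series":{"type":"array"},"claw":{"type":"number"}},"required":["series"]}

```bash
mkdir -p pics
cat > h.py <<'E'
from cell import *
import numpy as np, cv2
from scipy.spatial.transform import Rotation as R
def T():
    s=read_state(); M=np.eye(4); M[:3,:3]=R.from_euler('xyz',s['tool_rot']).as_matrix(); M[:3,3]=s['eef_pos']; return M
def cam(n):
    c=camera_model(n); P=np.array(c['pose']) if 'pose' in c else T()@np.array(c['tool_from_camera'])
    return 192/np.tan(np.radians(c['fov_y']/2)),c['cx'],c['cy'],P
def ray(n,u,v,z,C=None):
    f,cx,cy,P=C or cam(n); d=P[:3,:3]@[(u-cx)/f,(v-cy)/f,1]; o=P[:3,3]; return (o+d*(z-o[2])/d[2]).round(1)
def proj(n,p,C=None):
    f,cx,cy,P=C or cam(n); q=P[:3,:3].T@(np.array(p)-P[:3,3]); return (cx+f*q[0]/q[2],cy+f*q[1]/q[2])
E
python3 - <<'E'
from h import *
print(read_state())
for n in("scene","top"):
    i=get_image(n); cv2.imwrite(f'pics/{n}.png',i); c=cam(n); print(n,c)
a=cv2.imread('pics/top.png'); cv2.imwrite('pics/top2.png',cv2.resize(a,(800,600),interpolation=cv2.INTER_CUBIC))
E
```

```text
{'clock': 0.0, 'qpos': array([ 1.21223808,  0.62934427,  0.0384536 ,  1.51835158, -0.02700925,
        0.99626786, -0.02002754]), 'qd': array([ 2.42773589e-04,  2.08586248e-04, -1.25226894e-04, -3.68065313e-03,
        6.17645887e-05, -6.32203996e-04,  8.98686015e-04]), 'tau': array([-1.55370567e-04, -5.63394141e+01,  1.22684062e+00, -1.93443900e+01,
        1.12837111e-02,  1.04484448e-02, -5.36852781e-06]), 'eef_pos': array([ 187.43593451, -621.75661726,  230.39573542]), 'tool_rot': array([-3.13974004e+00,  2.29874126e-05,  2.92716631e-01]), 'force': array([-0.42450762, -0.19595988,  0.2453262 ]), 'torque': array([ 0.01447476,  0.00918694, -0.00035878]), 'width': 85.57993864546789}
scene (np.float64(373.87325603584935), 252.65717405385448, 190.09785962676574, array([[-8.10473144e-01, -3.94124908e-01,  4.33357635e-01,
         3.81892956e+01],
       [-5.85513486e-01,  5.67200047e-01, -5.79187417e-01,
         7.35321595e+02],
       [-1.75282833e-02, -7.23152586e-01, -6.90465854e-01,
         9.42354350e+02],
       [ 0.00000000e+00,  0.00000000e+00,  0.00000000e+00,
         1.00000000e+00]]))
top (np.float64(349.5248087738229), 252.33317306070194, 189.62476912052048, array([[ 3.64731976e-03, -9.86160608e-01,  1.65752686e-01,
         3.96544780e+02],
       [-9.99596159e-01, -8.26671620e-03, -2.71878734e-02,
         3.50238566e+01],
       [ 2.81818402e-02, -1.65586585e-01, -9.85792507e-01,
         1.19450172e+03],
       [ 0.00000000e+00,  0.00000000e+00,  0.00000000e+00,
         1.00000000e+00]]))
```

View pics/top2.png

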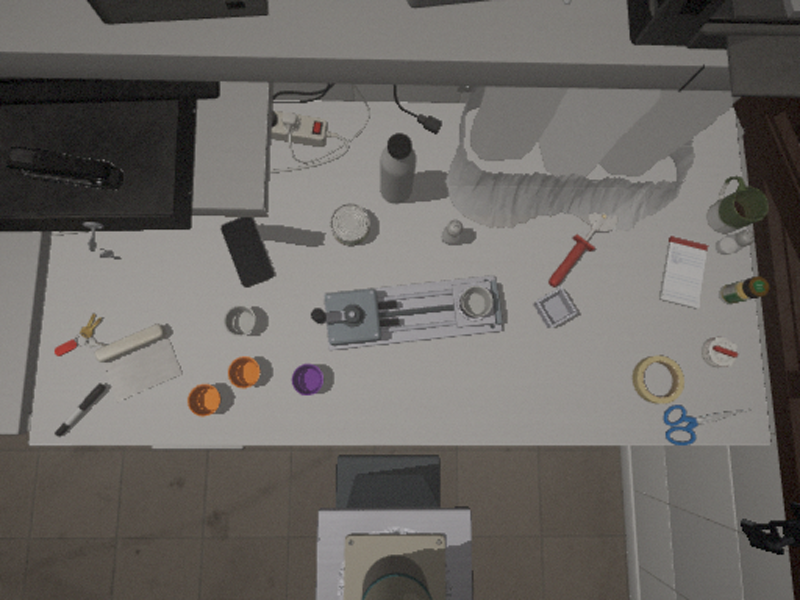

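View pics/scene.png

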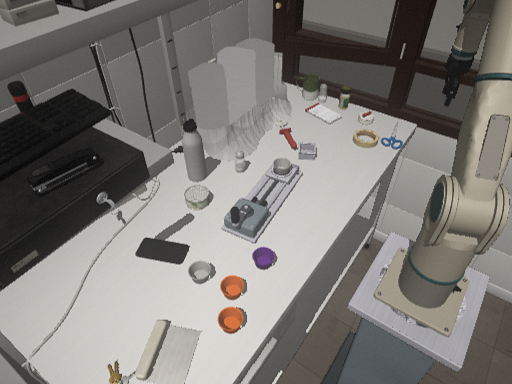

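The top view (800 px wide) shows the grey round cup at (240,321), orange look-alikes at (245,372) and (205,400), and a purple one at (308,379). The cup in the pocket is at (477,302), the square dish at (556,308), the crank handle at (319,316). The grey one fits cup_loose: same colour and shape as the pocket cup. I'll confirm with a crop.

Run:
```python
from h import *
a=cv2.imread('pics/top.png')[168:248,135:335]; b=cv2.imread('pics/scene.png')[150:290,180:320]
A=cv2.resize(a,(800,320),interpolation=cv2.INTER_CUBIC); B=cv2.resize(b,(280,280),interpolation=cv2.INTER_CUBIC)
B2=cv2.resize(cv2.imread('pics/scene.png')[195:265,180:310],(520,280),interpolation=cv2.INTER_CUBIC)
cv2.imwrite('pics/c1.png',np.vstack([A,np.hstack([B,B2])]))
```

```text
(no output)
```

View pics/c1.png

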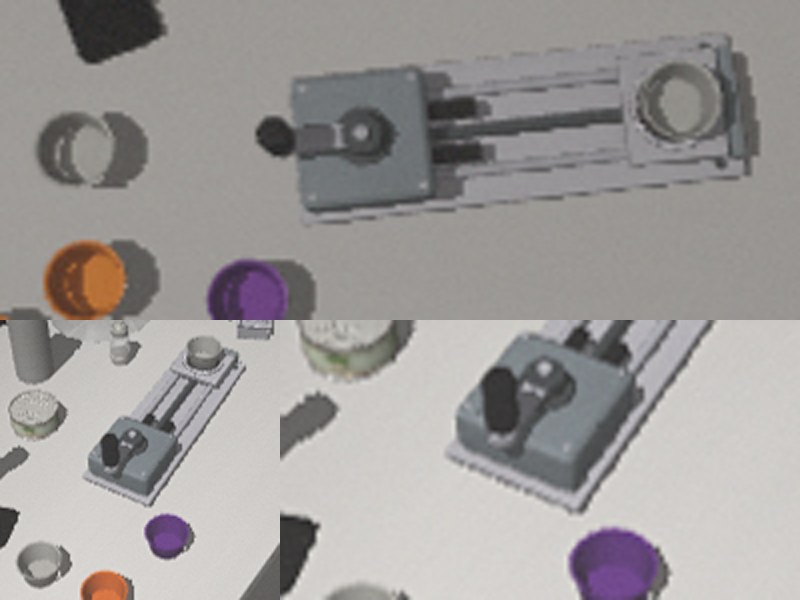

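Run:
```python
from h import *
C=cam('top'); S=cam('scene')
g=lambda X,Y,z: ray('top',134.6+X/4,167.6+Y/4,z,C)
for n,a in dict(loose=(75,148,36),base=(680,102,77),handle=(275,135,139),hous=(365,137,62),pl1=(303,222,16),pl2=(745,175,16),pl3=(728,38,16),dish=((278*0+ (556*.64-134.6)*4),(308*.64-167.6)*4,36)).items():
    p=g(*a); print(n,p,np.round(proj('scene',p,S)))
h=g(365,137,62); b=g(680,102,77); d=h-b; print('yaw of feeder +y dir',np.arctan2(d[1],d[0]),'len',np.hypot(d[0],d[1]))
M=T();print(M.round(3)); print(camera_model('wrist'))
```

```text
loose [538.3 330.8  36. ] [200. 270.]
base [ 574.4 -165.9   77. ] [283. 163.]
handle [536.7 154.5 139. ] [236. 209.]
hous [545.8  90.   62. ] [247. 212.]
pl1 [479.6 143.   16. ] [254. 241.]
pl2 [ 521.7 -231.1   16. ] [303. 172.]
pl3 [ 640.5 -219.7   16. ] [275. 162.]
dish [ 568.6 -346.9   36. ] [308. 148.]
yaw of feeder +y dir 1.682096855338127 len 257.49324262978246
[[ 9.57000e-01  2.89000e-01 -1.00000e-03  1.87482e+02]
 [ 2.89000e-01 -9.57000e-01  2.00000e-03 -6.21812e+02]
 [-0.00000e+00 -2.00000e-03 -1.00000e+00  2.30501e+02]
 [ 0.00000e+00  0.00000e+00  0.00000e+00  1.00000e+00]]
{'fov_y': 63.24512053430551, 'cx': 255.3675069579879, 'cy': 190.23974205866642, 'tool_from_camera': array([[ 1.16134570e-04, -9.54891203e-01, -2.96955849e-01,
         7.66381412e+01],
       [ 9.99999986e-01,  7.52701276e-05,  1.49045005e-04,
        -2.03158639e-02],
       [-1.19969859e-04, -2.96955863e-01,  9.54891199e-01,
        -1.43020701e+02],
       [ 0.00000000e+00,  0.00000000e+00,  0.00000000e+00,
         1.00000000e+00]])}
```

>>> move_arm:
  series:
    - [[0.05, -0.032, 0], 0.06]
    - [[0.1, -0.065, 0], 0.12]
    - [[0.15, -0.097, 0], 0.18]
    - [[0.2, -0.13, 0], 0.24]
    - [[0.25, -0.162, 0], 0.29]
  claw: 1

```text
clock: 0.72
eef_pos: [381.0, -392.7, 230.5]
tool_rot: [-3.14, 0.001, 0.001]
force: [1.4, -0.6, -1.1]
width: 85.5
```

>>> move_arm:
  series:
    - [[0.036, -0.045, 0], 0]
    - [[0.072, -0.09, 0], 0]
    - [[0.108, -0.135, 0], 0]
    - [[0.144, -0.18, 0], 0]
    - [[0.18, -0.226, 0], 0]

```text
clock: 1.35
eef_pos: [561.6, -165.1, 230.6]
tool_rot: [-3.14, 0.001, 0.001]
force: [0.9, -1.6, 0.2]
width: 85.3
```

Run:
```python
from h import *
C=cam('wrist'); i=get_image('wrist'); np.savez('w1.npz',P=C[3]); print(C[3][:3,3],read_state()['eef_pos'])
cv2.imwrite('pics/w1.png',i)
```

```text
[ 638.32841921 -164.95625255  373.53554958] [ 567.59006697 -154.7649977   230.40960741]
```

View pics/w1.png

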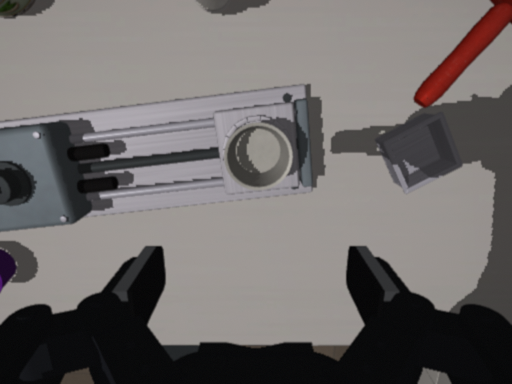

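Run:
```python
from h import *
c=camera_model('wrist'); C=(192/np.tan(np.radians(c['fov_y']/2)),c['cx'],c['cy'],np.load('w1.npz')['P'])
print('base',ray('w',259,154,77,C))
for u,v,z in [(305,86,16),(312,190,16),(67,219,62),(50,124,62),(216,110,41),(232,193,41)]: print(ray('w',u,v,z,C))
print(read_state()['eef_pos'])
```

```text
base [ 582.3 -168.1   77. ]
[ 645.5 -218.4   16. ]
[ 527.1 -232.5   16. ]
[508.3  38.6  62. ]
[609.   37.3  62. ]
[ 621.4 -123.8   41. ]
[ 531.2 -138.4   41. ]
[ 567.59006697 -154.7649977   230.40960741]
```

>>> move_arm:
  series:
    - [[-0.01, -0.058, 0], 0]
    - [[-0.02, -0.118, 0], 0]
    - [[-0.03, -0.178, 0], 0]
    - [[-0.035, -0.238, 0], 0]
    - [[-0.038, -0.298, 0], 0]

```text
clock: 2.02
eef_pos: [525.3, 144.4, 232.8]
tool_rot: [-3.133, -0.004, 0.012]
force: [1.1, -0.6, 0.3]
width: 85.4
```

>>> move_arm:
  series:
    - [[0.005, -0.06, 0], 0]
    - [[0.009, -0.115, 0.02], 0]
    - [[0.012, -0.16, 0.05], 0]
    - [[0.013, -0.18, 0.075], 0]
    - [[0.013, -0.186, 0.085], 0]

```text
clock: 2.65
eef_pos: [534.8, 332.2, 147.3]
tool_rot: [-3.134, -0.001, 0.015]
force: [-0.5, -0.3, 0.5]
width: 85.4
```

>>> move_arm:
  series:
    - [[0, 0, 0], 0]

```text
clock: 2.78
eef_pos: [534.6, 331.0, 146.8]
tool_rot: [-3.136, 0.0, 0.014]
force: [-0.0, -0.8, 0.5]
width: 85.2
```

Run:
```python
from h import *
C=cam('wrist'); i=get_image('wrist'); np.savez('w2.npz',P=C[3]); s=read_state(); print(s['eef_pos'],s['tool_rot'],s['qpos'],proj('w',[538.3,330.8,36],C))
cv2.imwrite('pics/w2.png',i)
```

```text
[534.91066341 330.81348901 147.35508731] [-3.13538778e+00 -2.91049234e-04  1.34827203e-02] [-0.63632527  0.69263105  0.06705045  1.66448659 -0.06786342  0.78312887
 -2.09403758] (np.float64(256.6558884509657), np.float64(183.43461505581615))
```

View pics/w2.png

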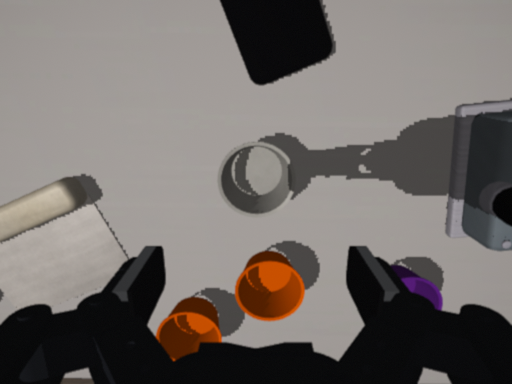

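Run:
```python
from h import *
c=camera_model('wrist'); C=(192/np.tan(np.radians(c['fov_y']/2)),c['cx'],c['cy'],np.load('w2.npz')['P'])
print('loose',ray('w',255,178.5,36,C),ray('w',219,178,36,C),ray('w',291,178,36,C))
```

```text
loose [542.6 332.3  36. ] [542.6 362.6  36. ] [543.5 302.   36. ]
```

>>> move_arm:
  series:
    - [[0.0065, -0.001, 0.03], 0.013]
    - [[0.0065, -0.001, 0.07], 0.013]
    - [[0.0065, -0.001, 0.105], 0.013]
    - [[0.0065, -0.001, 0.127], 0.013]
    - [[0.0065, -0.001, 0.134], 0.013]

```text
clock: 3.45
eef_pos: [541.8, 331.1, 13.2]
tool_rot: [-3.136, 0.0, -0.001]
force: [0.2, 0.1, 0.4]
width: 85.4
```

>>> move_arm:
  series:
    - [[0, 0, 0], 0]
    - [[0, 0, 0], 0]
    - [[0, 0, 0], 0]
    - [[0, 0, 0], 0]
  claw: 0.6

```text
clock: 3.95
eef_pos: [543.0, 330.6, 15.3]
tool_rot: [-3.136, -0.002, -0.002]
force: [-0.7, -2.1, 6.1]
width: 62.5
```

Run:
```python
from h import *
C=cam('wrist'); i=get_image('wrist'); s=read_state(); print(s['eef_pos'],s['force'],s['width'])
cv2.imwrite('pics/w3.png',i)
```

```text
[543.03845103 330.60440108  15.34499685] [-0.87131493 -1.8612969   7.02180191] 62.41093405968311
```

View pics/w3.png

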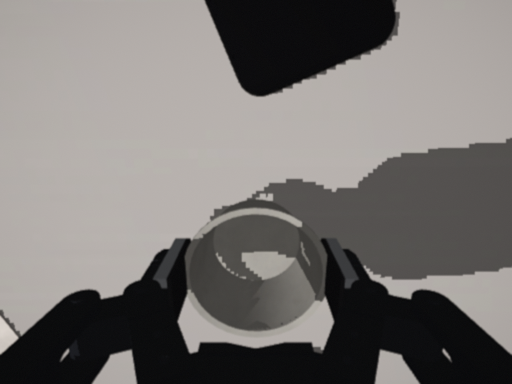

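>>> move_arm:
  series:
    - [[0, 0, -0.025], 0]
    - [[0, 0, -0.07], 0]
    - [[0, 0, -0.12], 0]
    - [[0, 0, -0.165], 0]
    - [[0, 0, -0.19], 0]

```text
clock: 4.62
eef_pos: [544.0, 330.1, 209.5]
tool_rot: [-3.133, -0.007, -0.002]
force: [0.5, -0.3, -0.8]
width: 62.1
```

>>> move_arm:
  series:
    - [[0, 0.03, 0], 0]
    - [[0.004, 0.08, 0], 0]
    - [[0.008, 0.135, 0], 0]
    - [[0.012, 0.19, 0], 0]
    - [[0.016, 0.245, 0], 0]

```text
clock: 5.25
eef_pos: [559.8, 83.3, 208.7]
tool_rot: [-3.133, -0.009, -0.002]
force: [1.3, 0.4, -0.7]
width: 62.5
```

>>> move_arm:
  series:
    - [[0.004, 0.055, 0], 0]
    - [[0.01, 0.11, 0], 0]
    - [[0.014, 0.155, 0], 0]
    - [[0.018, 0.19, 0], 0]
    - [[0.02, 0.21, 0], 0]

```text
clock: 5.88
eef_pos: [579.4, -129.3, 207.9]
tool_rot: [-3.134, -0.011, -0.005]
force: [0.7, -1.4, 0.1]
width: 62.9
```

>>> move_arm:
  series:
    - [[-0.001, 0.025, 0.01], 0]
    - [[-0.001, 0.035, 0.02], 0]
    - [[-0.001, 0.038, 0.025], 0]
    - [[-0.001, 0.038, 0.025], 0]

```text
clock: 6.38
eef_pos: [578.4, -165.5, 182.1]
tool_rot: [-3.132, -0.01, -0.004]
force: [0.4, 0.8, -0.3]
width: 62.2
```

Run:
```python
from h import *
C=cam('wrist'); i=get_image('wrist'); np.savez('w4.npz',P=C[3]); s=read_state(); print(s['eef_pos'],s['tool_rot'],s['force'],s['width'])
cv2.imwrite('pics/w4.png',cv2.resize(i[60:360,100:400],(600,600),interpolation=cv2.INTER_CUBIC))
for x in(574,578,582):
  for z in (77,41): print(x,z,proj('w',[x,-167,z],C))
```

```text
[ 578.66371153 -165.46653644  182.44212324] [-3.13255828 -0.01050217 -0.0033666 ] [-0.24492051  0.14479597  0.04109705] 62.20275793578261
574 77 (np.float64(258.57261595246484), np.float64(195.8128643055937))
574 41 (np.float64(258.53556237040203), np.float64(184.2496669117614))
578 77 (np.float64(258.57037829818535), np.float64(191.24374879874892))
578 41 (np.float64(258.53344201759325), np.float64(180.1702896759264))
582 77 (np.float64(258.5681207694), np.float64(186.63405110119928))
582 41 (np.float64(258.531305045393), np.float64(176.05893815406483))
```

View pics/w4.png

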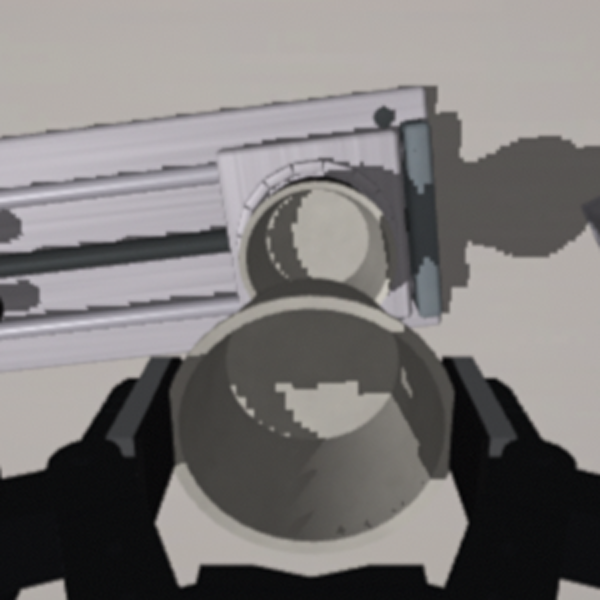

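Run:
```python
from h import *
c=camera_model('wrist'); C=(192/np.tan(np.radians(c['fov_y']/2)),c['cx'],c['cy'],np.load('w4.npz')['P'])
print('base',ray('w',257,187.5,77,C),'held c',ray('w',255.5,271,203,C),'L,R',ray('w',186,265,203,C),ray('w',325,265,203,C),'far,near',ray('w',255.5,208,203,C),ray('w',255.5,332,203,C))
```

```text
base [ 581.3 -165.7   77. ] held c [ 579.1 -165.5  203. ] L,R [ 582.  -134.6  203. ] [ 582.1 -196.3  203. ] far,near [ 608.9 -165.6  203. ] [ 546.2 -165.4  203. ]
```

>>> move_arm:
  series:
    - [[0.002, 0, 0.02], 0]
    - [[0.002, 0, 0.045], 0]
    - [[0.002, 0, 0.065], 0]
    - [[0.002, 0, 0.078], 0]
    - [[0.002, 0, 0.086], 0]

```text
clock: 7.05
eef_pos: [581.9, -164.1, 96.2]
tool_rot: [-3.132, -0.011, -0.002]
force: [-1.0, -0.6, 0.5]
width: 62.4
```

>>> move_arm:
  series:
    - [[0, 0, 0.004], 0]
    - [[0, 0, 0.008], 0]
    - [[0, 0, 0.011], 0]
    - [[0, 0, 0.014], 0]

```text
clock: 7.55
eef_pos: [582.2, -164.1, 82.3]
tool_rot: [-3.133, -0.011, -0.003]
force: [-0.5, -0.7, -0.3]
width: 62.5
```

>>> move_arm:
  series:
    - [[0, 0.001, 0.002], 0]
    - [[0, 0.0015, 0.004], 0]
    - [[0, 0.0015, 0.006], 0]
    - [[0, 0.0015, 0.007], 0]

```text
clock: 8.05
eef_pos: [582.0, -166.7, 76.5]
tool_rot: [-3.134, -0.011, -0.004]
force: [-4.7, -0.7, 13.6]
width: 62.0
```

>>> move_arm:
  series:
    - [[-0.001, 0, 0], 0]
    - [[-0.001, 0, 0], 0]
    - [[-0.001, 0, 0], 0]
    - [[-0.001, 0, 0], 0]
  claw: 1

```text
clock: 8.55
eef_pos: [581.0, -166.5, 76.3]
tool_rot: [-3.133, -0.011, -0.003]
force: [-0.1, 0.2, 0.7]
width: 85.1
```

>>> move_arm:
  series:
    - [[0, 0, -0.01], 0]
    - [[0, 0, -0.03], 0]
    - [[0, 0, -0.06], 0]
    - [[0, 0, -0.09], 0]
    - [[0, 0, -0.105], 0]

```text
clock: 9.18
eef_pos: [580.7, -167.6, 183.5]
tool_rot: [-3.134, -0.014, -0.003]
force: [-0.4, 0.2, 0.5]
width: 85.6
```

Run:
```python
from h import *
C=cam('wrist'); i=get_image('wrist'); s=read_state(); print(s['eef_pos'],s['tool_rot'],s['width'])
j=get_image('scene'); print(proj('scene',[578,-167,96]))
k=cv2.resize(j[125:205,220:340],(420,280),interpolation=cv2.INTER_CUBIC)
w=cv2.resize(i,(512,384)); o=np.zeros((384,800,3),np.uint8)
o=np.vstack([np.hstack([i[60:280],np.zeros((220,0,3),np.uint8)]),np.pad(k,((0,0),(0,92),(0,0)))])
cv2.imwrite('pics/w5.png',o)
```

```text
[ 581.33736501 -167.83138697  184.65975952] [-3.13465136 -0.01568    -0.0033369 ] 85.52873234317319
(np.float64(282.11553580293184), np.float64(158.72908392999858))
```

View pics/w5.png

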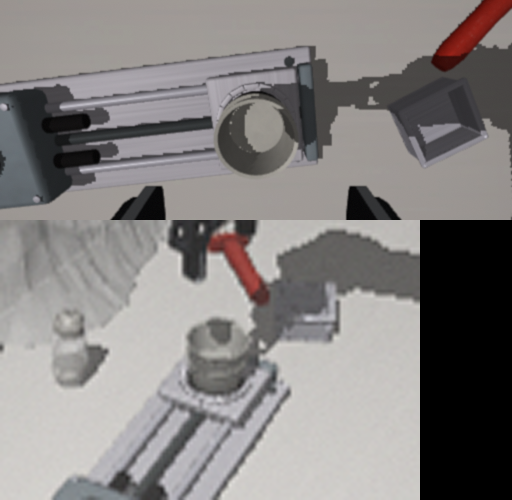

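Both cups are nested and upright on the carriage: the wrist crop shows the stacked rim at (255,133) and the scene crop shows both rims level at (218,350). Next, the handle.

>>> move_arm:
  series:
    - [[0, -0.03, -0.02], 0]
    - [[-0.008, -0.085, -0.045], 0]
    - [[-0.016, -0.145, -0.045], 0]
    - [[-0.024, -0.205, -0.045], 0]
    - [[-0.032, -0.26, -0.045], 0]

```text
clock: 9.9
eef_pos: [547.9, 94.3, 228.4]
tool_rot: [-3.134, -0.013, -0.003]
force: [0.3, -0.1, -0.4]
width: 85.4
```

>>> move_arm:
  series:
    - [[-0.005, -0.035, 0], 0]
    - [[-0.006, -0.055, 0], 0]
    - [[-0.007, -0.062, 0], 0]
    - [[-0.007, -0.063, 0], 0]
  claw: 0.75

```text
clock: 10.4
eef_pos: [541.3, 155.9, 228.5]
tool_rot: [-3.136, -0.012, -0.004]
force: [-0.4, -0.4, -0.3]
width: 64.2
```

Run:
```python
from h import *
C=cam('wrist'); i=get_image('wrist'); np.savez('w6.npz',P=C[3]); s=read_state(); print(s['eef_pos'],s['tool_rot'],s['qpos'],s['width'])
for z in (139,84): print(proj('w',[543,156.5,z],C))
cv2.imwrite('pics/w6.png',cv2.resize(i[60:320,120:460],(784,600),interpolation=cv2.INTER_CUBIC))
```

```text
[541.45935169 155.60402275 228.61845603] [-3.13548242 -0.01252294 -0.00472369] [-0.37629208  0.50024828  0.07124924  1.78133809 -0.04805874  0.84783259
 -1.85790569] 63.876808712499425
(np.float64(255.5576349208309), np.float64(194.80794040735248))
(np.float64(255.85391261815826), np.float64(177.5524926387882))
```

View pics/w6.png

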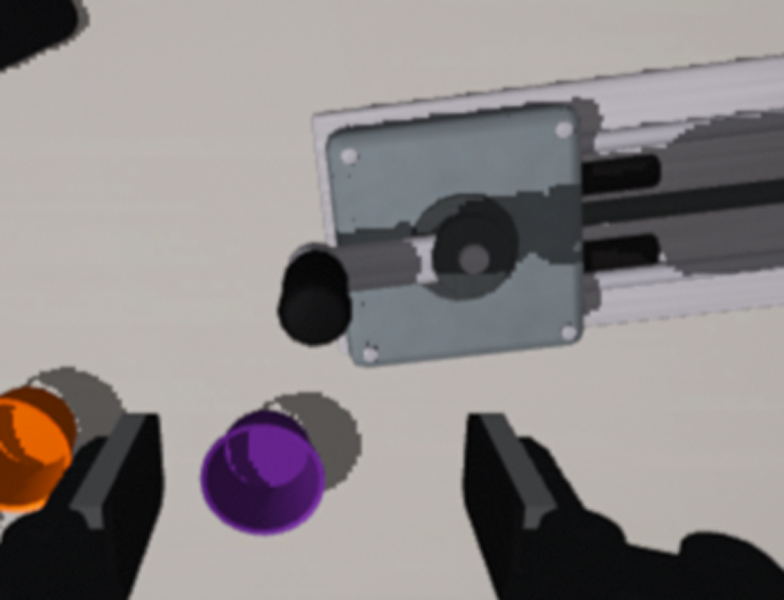

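Run:
```python
from h import *
c=camera_model('wrist'); C=(192/np.tan(np.radians(c['fov_y']/2)),c['cx'],c['cy'],np.load('w6.npz')['P'])
g=lambda X,Y,z: ray('w',119.8+X/2.306,59.8+Y/2.308,z,C)
print('handle',g(314.5,309,139),g(317,275,84))
s=[g(*p,62) for p in((349,156),(564,130),(569,332),(370,355))]; print(s,np.mean(s,0))
for a,b in((1,0),(2,3)): d=s[b]-s[a]; print(np.arctan2(d[1],d[0]))
d=s[0]-s[3];print(np.arctan2(d[1],d[0])+np.pi/2)
for z in(75,85,95):print(z,g(474,260,z))
```

```text
handle [543.9 156.  139. ] [541.6 155.2  84. ]
[array([588. , 141.5,  62. ]), array([598.5,  51.3,  62. ]), array([508.9,  40.5,  62. ]), array([497.9, 130.8,  62. ])] [548.325  91.025  62.   ]
1.68668273537763
1.6920152530843815
1.6889996559481157
75 [545.7  88.6  75. ]
85 [548.1  90.8  85. ]
95 [550.4  93.1  95. ]
```

>>> move_arm:
  series:
    - [[0, 0, 0.03], 0]
    - [[0, 0, 0.07], 0]
    - [[0, 0, 0.105], 0]
    - [[0, 0, 0.128], 0]
    - [[0, 0, 0.135], 0]

```text
clock: 11.08
eef_pos: [542.7, 154.2, 92.3]
tool_rot: [-3.137, -0.01, -0.007]
force: [-0.5, -0.6, -0.5]
width: 64.1
```

>>> move_arm:
  series:
    - [[0, 0, 0], 0]
    - [[0, 0, 0], 0]
    - [[0, 0, 0], 0]
    - [[0, 0, 0], 0]
    - [[0, 0, 0], 0]
  claw: 0.15

```text
clock: 11.7
eef_pos: [544.0, 155.8, 93.8]
tool_rot: [-3.135, -0.014, -0.006]
force: [-0.1, 3.4, 7.1]
width: 24.6
```

```bash
cat > crank.py <<'E'
import sys
from h import *
c=np.array([550.8,91.3]); psi=1.689; r=65
def plan(incs,near):
    M=T(); s=read_state(); p=M[:2,3]-c; th=psi-np.arctan2(p[1],p[0]); th+=2*np.pi*round((near-th)/(2*np.pi))
    print('th',round(th,3),'rad',np.hypot(*p).round(1),'z',M[2,3].round(1),'F',s['force'].round(1),'rot',s['tool_rot'].round(3))
    rad=np.hypot(*p)
    q=M.copy(); rows=[]
    for i in incs:
        a=psi-(th+i); t=np.array([*(c+r*np.array([np.cos(a),np.sin(a)])),93.5])
        rows.append([(M[:3,:3].T@(t-M[:3,3])/1000).round(4).tolist(),0])
    print(rows)
near=float(sys.argv[1]); plan([float(x) for x in sys.argv[2].split(',')],near)
E
python3 crank.py 0 .08,.2,.36,.55,.75
```

```text
th 0.013 rad 64.8 z 93.8 F [-0.1  3.4  7.1] rot [-3.135 -0.014 -0.006]
[[[0.0052, -0.0005, 0.0004], 0], [[0.013, -0.0003, 0.0005], 0], [[0.0232, 0.0014, 0.0006], 0], [[0.0348, 0.0056, 0.0007], 0], [[0.0459, 0.0123, 0.0008], 0]]
```

>>> move_arm:
  series:
    - [[0.005, -0.0005, 0], 0]
    - [[0.013, -0.0003, 0], 0]
    - [[0.023, 0.0014, 0], 0]
    - [[0.035, 0.0056, 0], 0]
    - [[0.046, 0.0123, 0], 0]

```text
clock: 12.32
eef_pos: [590.9, 143.7, 94.0]
tool_rot: [-3.134, -0.014, -0.006]
force: [-1.0, 5.0, -3.0]
width: 24.6
```

```bash
python3 crank.py 0.75 .2,.4,.6,.8,1.0
```

```text
th 0.771 rad 65.9 z 94.0 F [-1.  5. -3.] rot [-3.134 -0.014 -0.006]
[[[0.009, 0.0096, 0.0005], 0], [[0.0165, 0.0201, 0.0006], 0], [[0.0219, 0.0319, 0.0006], 0], [[0.0247, 0.0446, 0.0005], 0], [[0.0251, 0.0576, 0.0004], 0]]
```

>>> move_arm:
  series:
    - [[0.009, 0.0096, 0], 0]
    - [[0.0165, 0.02, 0], 0]
    - [[0.022, 0.032, 0], 0]
    - [[0.025, 0.0446, 0], 0]
    - [[0.025, 0.0576, 0], 0]

```text
clock: 12.95
eef_pos: [617.2, 88.3, 93.9]
tool_rot: [-3.13, -0.016, -0.005]
force: [2.4, 9.6, -4.4]
width: 25.2
```

```bash
python3 crank.py 1.75 .2,.4,.6,.8,1.0
```

```text
th 1.735 rad 66.5 z 93.9 F [ 2.4  9.6 -4.4] rot [-3.13  -0.016 -0.005]
[[[-0.0033, 0.0128, 0.0002], 0], [[-0.0077, 0.025, 0.0], 0], [[-0.0143, 0.0361, -0.0002], 0], [[-0.0231, 0.0457, -0.0005], 0], [[-0.0336, 0.0534, -0.0007], 0]]
```

>>> move_arm:
  series:
    - [[-0.003, 0.0128, 0], 0]
    - [[-0.0077, 0.025, 0], 0]
    - [[-0.0143, 0.036, 0], 0]
    - [[-0.023, 0.0457, 0], 0]
    - [[-0.0336, 0.0534, 0], 0]

```text
clock: 13.58
eef_pos: [585.4, 35.4, 93.6]
tool_rot: [-3.129, -0.02, -0.005]
force: [0.5, 6.9, 3.3]
width: 25.0
```

```bash
python3 crank.py 2.75 .2,.4,.6,.8,1.0
```

```text
th 2.705 rad 65.8 z 93.6 F [0.5 6.9 3.3] rot [-3.129 -0.02  -0.005]
[[[-0.0121, 0.0051, -0.0002], 0], [[-0.0246, 0.0084, -0.0005], 0], [[-0.0375, 0.0092, -0.0008], 0], [[-0.0504, 0.0074, -0.001], 0], [[-0.0626, 0.003, -0.0012], 0]]
```

>>> move_arm:
  series:
    - [[-0.012, 0.005, 0], 0]
    - [[-0.0246, 0.0084, 0], 0]
    - [[-0.0375, 0.0092, -0.001], 0]
    - [[-0.0504, 0.0074, -0.001], 0]
    - [[-0.0626, 0.003, -0.001], 0]

```text
clock: 14.2
eef_pos: [523.1, 33.2, 93.6]
tool_rot: [-3.127, -0.021, -0.005]
force: [-0.7, 7.8, 0.8]
width: 24.8
```

```bash
python3 crank.py 3.7 .2,.4,.6,.8,1.0
```

```text
th 3.704 rad 64.4 z 93.6 F [-0.7  7.8  0.8] rot [-3.127 -0.021 -0.005]
[[[-0.0114, -0.0061, -0.0001], 0], [[-0.021, -0.0149, -0.0001], 0], [[-0.0286, -0.0253, -0.0002], 0], [[-0.0341, -0.0371, -0.0001], 0], [[-0.037, -0.0498, 0.0], 0]]
```

>>> move_arm:
  series:
    - [[-0.0114, -0.006, 0], 0]
    - [[-0.021, -0.0149, 0], 0]
    - [[-0.0286, -0.0253, 0], 0]
    - [[-0.034, -0.037, 0], 0]
    - [[-0.037, -0.0498, 0], 0]

```text
clock: 14.82
eef_pos: [487.7, 84.4, 93.9]
tool_rot: [-3.126, -0.023, -0.004]
force: [2.2, 6.0, -3.5]
width: 24.7
```

```bash
sed -i 's/550.8,91.3/551.7,91.3/' crank.py; python3 crank.py 4.7 .2,.4,.6,.8,1.0
```

```text
th 4.723 rad 64.3 z 93.9 F [ 2.2  6.  -3.5] rot [-3.126 -0.023 -0.004]
[[[-0.0008, -0.0129, 0.0005], 0], [[0.0016, -0.0256, 0.0008], 0], [[0.0065, -0.0377, 0.0011], 0], [[0.0137, -0.0485, 0.0014], 0], [[0.0229, -0.0576, 0.0018], 0]]
```

>>> move_arm:
  series:
    - [[-0.0008, -0.0129, 0], 0]
    - [[0.0016, -0.0256, 0.001], 0]
    - [[0.0065, -0.0377, 0.001], 0]
    - [[0.0137, -0.0485, 0.0015], 0]
    - [[0.023, -0.0576, 0.0015], 0]

```text
clock: 15.45
eef_pos: [511.2, 141.7, 93.9]
tool_rot: [-3.127, -0.022, -0.005]
force: [-1.9, 0.7, 2.0]
width: 24.9
```

```bash
python3 crank.py 5.7 .2,.4,.6,.8,1.0
```

```text
th 5.724 rad 64.6 z 93.9 F [-1.9  0.7  2. ] rot [-3.127 -0.022 -0.005]
[[[0.0106, -0.0074, 0.0008], 0], [[0.0226, -0.0122, 0.0011], 0], [[0.0354, -0.0146, 0.0014], 0], [[0.0484, -0.0143, 0.0017], 0], [[0.061, -0.0115, 0.0019], 0]]
```

>>> move_arm:
  series:
    - [[0.0106, -0.0074, 0.001], 0]
    - [[0.0226, -0.0122, 0.001], 0]
    - [[0.0354, -0.0146, 0.0015], 0]
    - [[0.0484, -0.0143, 0.0015], 0]
    - [[0.061, -0.0115, 0.002], 0]

```text
clock: 16.08
eef_pos: [573.9, 152.7, 93.9]
tool_rot: [-3.127, -0.024, -0.005]
force: [-0.5, 2.2, 7.6]
width: 24.6
```

```bash
python3 crank.py 6.7 .2,.4,.6,.8,1.0
```

```text
th 6.749 rad 65.3 z 93.9 F [-0.5  2.2  7.6] rot [-3.127 -0.024 -0.005]
[[[0.0116, 0.0058, 0.0006], 0], [[0.022, 0.0136, 0.0007], 0], [[0.0306, 0.0233, 0.0007], 0], [[0.0372, 0.0345, 0.0007], 0], [[0.0414, 0.0468, 0.0006], 0]]
```

>>> move_arm:
  series:
    - [[0.0116, 0.0058, 0.0005], 0]
    - [[0.022, 0.0136, 0.0005], 0]
    - [[0.0306, 0.0233, 0.0005], 0]
    - [[0.037, 0.0345, 0.0005], 0]
    - [[0.0414, 0.0468, 0.0005], 0]

```text
clock: 16.7
eef_pos: [615.3, 107.6, 93.8]
tool_rot: [-3.124, -0.023, -0.004]
force: [-3.1, 7.6, 6.4]
width: 25.0
```

```bash
python3 crank.py 7.7 .2,.4,.6,.8,1.0
```

```text
th 7.721 rad 65.7 z 93.8 F [-3.1  7.6  6.4] rot [-3.124 -0.023 -0.004]
[[[0.0013, 0.013, 0.0001], 0], [[0.0007, 0.026, -0.0001], 0], [[-0.0024, 0.0386, -0.0004], 0], [[-0.008, 0.0503, -0.0008], 0], [[-0.0158, 0.0606, -0.0011], 0]]
```

>>> move_arm:
  series:
    - [[0.0013, 0.013, 0], 0]
    - [[0.0007, 0.026, 0], 0]
    - [[-0.0024, 0.0386, -0.0005], 0]
    - [[-0.008, 0.0503, -0.001], 0]
    - [[-0.0158, 0.0606, -0.001], 0]

```text
clock: 17.32
eef_pos: [601.5, 48.7, 93.7]
tool_rot: [-3.121, -0.027, -0.003]
force: [1.1, 7.4, 3.9]
width: 24.6
```

```bash
python3 crank.py 8.7 .2,.4,.6,.8,1.0
```

```text
th 8.68 rad 65.5 z 93.7 F [1.1 7.4 3.9] rot [-3.121e+00 -2.700e-02 -3.000e-03]
[[[-0.0097, 0.0087, -0.0003], 0], [[-0.0207, 0.0156, -0.0007], 0], [[-0.0328, 0.0203, -0.0011], 0], [[-0.0456, 0.0224, -0.0015], 0], [[-0.0586, 0.022, -0.0018], 0]]
```

>>> move_arm:
  series:
    - [[-0.0097, 0.0087, 0], 0]
    - [[-0.0207, 0.0156, -0.0005], 0]
    - [[-0.0328, 0.0203, -0.001], 0]
    - [[-0.0456, 0.0224, -0.0015], 0]
    - [[-0.0586, 0.022, -0.002], 0]

```text
clock: 17.95
eef_pos: [542.6, 27.0, 93.6]
tool_rot: [-3.121, -0.027, -0.004]
force: [-0.2, 6.3, 1.1]
width: 25.0
```

```bash
python3 crank.py 9.7 .2,.4,.6,.8,1.0
```

```text
th 9.683 rad 64.9 z 93.6 F [-0.2  6.3  1.1] rot [-3.121 -0.027 -0.004]
[[[-0.0126, -0.003, -0.0002], 0], [[-0.0244, -0.0084, -0.0004], 0], [[-0.0348, -0.0162, -0.0005], 0], [[-0.0435, -0.0258, -0.0006], 0], [[-0.0501, -0.037, -0.0005], 0]]
```

>>> move_arm:
  series:
    - [[-0.0126, -0.003, 0], 0]
    - [[-0.0244, -0.0084, -0.0005], 0]
    - [[-0.0348, -0.0162, -0.0005], 0]
    - [[-0.0435, -0.0258, -0.0005], 0]
    - [[-0.05, -0.037, -0.0005], 0]

```text
clock: 18.58
eef_pos: [492.6, 65.7, 93.7]
tool_rot: [-3.119, -0.028, -0.003]
force: [1.2, 7.4, 2.2]
width: 25.0
```

```bash
python3 crank.py 10.7 .2,.4,.6,.8,1.0
```

```text
th 10.705 rad 64.4 z 93.7 F [1.2 7.4 2.2] rot [-3.119e+00 -2.800e-02 -3.000e-03]
[[[-0.0045, -0.0121, 0.0003], 0], [[-0.006, -0.025, 0.0006], 0], [[-0.0048, -0.0379, 0.0009], 0], [[-0.0011, -0.0504, 0.0013], 0], [[0.005, -0.0618, 0.0017], 0]]
```

>>> move_arm:
  series:
    - [[-0.0045, -0.0121, 0.0005], 0]
    - [[-0.006, -0.025, 0.0005], 0]
    - [[-0.0048, -0.0379, 0.001], 0]
    - [[-0.001, -0.0504, 0.0015], 0]
    - [[0.005, -0.0618, 0.0015], 0]

```text
clock: 19.2
eef_pos: [498.3, 127.5, 93.9]
tool_rot: [-3.12, -0.029, -0.003]
force: [1.7, 1.3, 1.4]
width: 24.6
```

```bash
python3 crank.py 11.7 .18,.35,.5,.63,.73
```

```text
th 11.709 rad 64.5 z 93.9 F [1.7 1.3 1.4] rot [-3.12e+00 -2.90e-02 -3.00e-03]
[[[0.007, -0.0093, 0.0008], 0], [[0.0153, -0.0165, 0.0012], 0], [[0.0236, -0.0216, 0.0015], 0], [[0.0313, -0.025, 0.0018], 0], [[0.0375, -0.0269, 0.002], 0]]
```

>>> move_arm:
  series:
    - [[0.007, -0.0093, 0.001], 0]
    - [[0.0153, -0.0165, 0.001], 0]
    - [[0.0236, -0.0216, 0.0015], 0]
    - [[0.0313, -0.025, 0.002], 0]
    - [[0.0375, -0.0269, 0.002], 0]

```text
clock: 19.82
eef_pos: [536.0, 154.2, 93.9]
tool_rot: [-3.12, -0.028, -0.003]
force: [-1.9, 2.5, 6.3]
width: 25.1
```

```bash
python3 crank.py 12.4 .08,.15,.21,.26,.3
```

```text
th 12.44 rad 64.9 z 93.9 F [-1.9  2.5  6.3] rot [-3.12e+00 -2.80e-02 -3.00e-03]
[[[0.005, -0.0012, 0.0005], 0], [[0.0095, -0.0018, 0.0007], 0], [[0.0134, -0.0021, 0.0008], 0], [[0.0167, -0.0021, 0.0009], 0], [[0.0193, -0.002, 0.001], 0]]
```

>>> move_arm:
  series:
    - [[0.004, -0.001, 0.0005], 0]
    - [[0.008, -0.0015, 0.0005], 0]
    - [[0.011, -0.002, 0.001], 0]
    - [[0.0135, -0.002, 0.001], 0]
    - [[0.016, -0.002, 0.001], 0]

```text
clock: 20.45
eef_pos: [551.4, 156.4, 93.8]
tool_rot: [-3.12, -0.027, -0.003]
force: [-6.1, 2.5, 13.3]
width: 24.8
```

```bash
python3 crank.py 12.6 .03,.05,.06,.06,.06
```

```text
th 12.68 rad 65.1 z 93.8 F [-6.1  2.5 13.3] rot [-3.12e+00 -2.70e-02 -3.00e-03]
[[[0.0019, 0.0001, 0.0004], 0], [[0.0032, 0.0001, 0.0004], 0], [[0.0039, 0.0002, 0.0004], 0], [[0.0039, 0.0002, 0.0004], 0], [[0.0039, 0.0002, 0.0004], 0]]
```

>>> move_arm:
  series:
    - [[0.0015, 0, 0], 0]
    - [[0.003, 0, 0], 0]
    - [[0.004, 0, 0], 0]
    - [[0.004, 0, 0], 0]

```text
clock: 20.95
eef_pos: [551.5, 156.4, 93.7]
tool_rot: [-3.121, -0.019, -0.002]
force: [-8.2, 3.5, 12.3]
width: 24.8
```

>>> move_arm:
  series:
    - [[0, 0, 0], 0]
    - [[0, 0, 0], 0]

```text
clock: 21.2
eef_pos: [551.2, 156.3, 93.9]
tool_rot: [-3.121, -0.018, -0.002]
force: [-1.4, 3.6, 6.6]
width: 24.4
```

>>> move_arm:
  series:
    - [[0, 0, 0], 0]
    - [[0, 0, 0], 0]
    - [[0, 0, 0], 0]
    - [[0, 0, 0], 0]
  claw: 0.75

```text
clock: 21.7
eef_pos: [551.4, 156.0, 93.7]
tool_rot: [-3.122, -0.018, -0.002]
force: [0.3, -0.6, -0.3]
width: 64.1
```

>>> move_arm:
  series:
    - [[0, 0, -0.015], 0]
    - [[0, 0, -0.05], 0]
    - [[0, 0, -0.095], 0]
    - [[0, 0, -0.125], 0]
    - [[0, 0, -0.135], 0]

```text
clock: 22.32
eef_pos: [550.0, 153.5, 231.5]
tool_rot: [-3.12, -0.023, -0.003]
force: [0.4, 0.5, -0.2]
width: 63.9
```

>>> move_arm:
  series:
    - [[0, 0, 0], 0]

```text
clock: 22.45
eef_pos: [549.9, 153.5, 231.9]
tool_rot: [-3.12, -0.023, -0.003]
force: [-0.0, -0.0, 0.1]
width: 64.0
```

Run:
```python
from h import *
C=cam('wrist'); i=get_image('wrist'); s=read_state(); print(s['eef_pos'],s['clock'],s['width'])
j=get_image('scene')
f=lambda im,w,h:cv2.resize(im,(w,h),interpolation=cv2.INTER_CUBIC)
for th in (12.4,12.57,12.67):
    a=1.689-th; print(th,proj('w',[551.7-.5+65*np.cos(a),91.3+65*np.sin(a),139],C))
cv2.imwrite('pics/w7.png',np.hstack([f(i[60:260,150:512],543,300),f(j[130:250,210:312],255,300)]))
```

```text
[549.80109079 153.46927094 231.46013467] 22.5 63.95385771994719
12.4 (np.float64(257.8887231044003), np.float64(216.77885827012477))
12.57 (np.float64(255.16665524848145), np.float64(204.12032924092796))
12.67 (np.float64(254.62330018470416), np.float64(196.39539274561457))
```

View pics/w7.png

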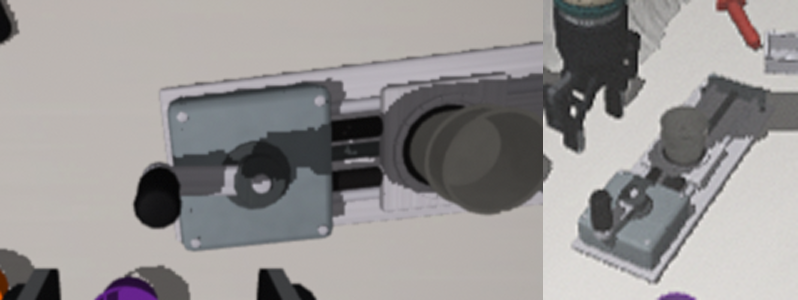

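The wrist crop shows the carriage edge touching both black stops at (382,127) and (382,178). The handle top is at wrist pixel (255,196), where I'd expect it at 12.67 rad (254.6,196.4). Both cups are still nested and upright.

```bash
python3 -c "
from cell import *
print(finish_job())"
```

```text
the job is handed in; nothing more can be done
None
```

I nested the loose grey cup in the cup on the carriage. I then held the handle and turned the crank two turns clockwise at about a quarter turn a second, until the carriage was home. The job was handed in at about 22.5 s of the 72 s allowed.

- **Home position:** before I let go, a few millimetres more commanded push did not move the handle, and the wrist force read only about 8 N sideways against the stop. After release the handle top appeared at wrist pixel (255,196), which matches the hard stop at 12.67 rad. The carriage edge touches both stops, and the crank did not spring back.
- **Cups:** both stand nested and upright in the carriage pocket in the last picture.
- **Forces:** every reading at the end of a move stayed under about 16 N.
- **Other items:** I never reached for the square dish, the look-alikes or the other objects. I did not check each of them in a final picture.
- **Disagreement:** the top and wrist cameras differed by 4–8 mm in x. I went by the wrist camera close up, and the grasps and the nesting came out as planned.

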